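# Set the blank speed selector of a tube mixer by counting clicks, then start it

### The job

The tube mixer's speed knob has lost its markings: turn it gently anticlockwise (seen from above) to its end stop, then clockwise by exactly four clicks, so that it rests in the fourth click position. Only when it is set there, press the green start button fully down and let it go; do not force the knob against its stop, and leave the rack, the jar and the slide box where they are.

Things in the scene. Friction and masses are not known exactly. Their poses are not given: they have to be found in the camera images.
- mixer: tube roller mixer, a white box 250 x 250 mm, its grey control deck 50 mm above the bench; fixed. Origin: centre of its underside; x points from the control deck (near the robot) to the rollers, y to the left, z up. The knob axis is at x -70, y +50 mm. Rollers and tubes, up to 86 mm high, lie more than 75 mm beyond the knob axis in x
- knob_axis (a point): on the vertical axis of the black round rubber-coated speed knob, at the height to grip it, 80 mm above the bench. The point is fixed to the mixer and does not turn with the knob. The knob is a plain ribbed cylinder 38 to 40 mm across, 53 to 94 mm above the bench, on a flange 46 mm across. No mark; its angle is not measured. A grip of 20 to 30 N turns it; a lighter one may slip
- knob_top (a point): centre of the knob's top face, 94 mm above the bench (belongs to the mixer). The knob has 8 click positions, evenly spaced, somewhere between 20 and 40 degrees apart, and starts at least two clicks from the anticlockwise stop. A twist of about 0.2 N m takes it to the next click: the resistance fades to nothing half-way, then the knob pulls itself on into the next position, where it is suddenly stiff again
- knob_foot (a point): centre of the knob's foot on the deck, 51 mm above the bench (belongs to the mixer). The position at the anticlockwise stop counts zero. At the stop the resistance climbs well past that of a click (about 3 N m per rad, springy): 0.3 to 0.4 N m there is ample, over 0.55 N m strains it. Let go, the knob springs back into the nearest click position
- start_top (a point): centre of the top of the green round start button, 28 mm across, on the mixer's deck 120 mm to the right (mixer -y) of the knob; vertical travel 6 mm, fully down takes 5 N; it springs back
- start (a joint): travel of the start button, m: 0 up, 0.006 fully down
- rack: white tube rack 70 x 150 mm with capped tubes, 96 mm high, loose on the bench beside the mixer. Origin: centre of its underside
- jar: white jar 64 mm across, 90 mm high, loose on the bench beside the mixer. Origin: centre of its underside
- slide_box: blue slide box 85 x 100 x 36 mm, loose on the bench beside the mixer. Origin: centre of its underside

How it is judged:
By the outcome, as a careful person would: the job done as asked, in the order asked, and still so for the second after the job is handed in, with the robot touching nothing.
It also fails if it takes over 72 s, if anything falls off the work surface, if the arm or the gripper's body presses on something with over 40 N, if the wrist force passes 120 N, or if a joint passes its speed limit or range.

### The arm

A 7-joint arm with a two-finger parallel gripper is mounted at the origin on the work surface. World frame = base frame: x ahead of the robot, y to its left, z up, the work surface at z = 0. Lengths are in m, angles in rad, forces in N, time in s.
With the tool pointing down it reaches from about 0.4 to 0.875 m from the base axis. Payload 19.3 kg.
Tool frame: the origin (TCP) lies midway between the tips of the shut fingers; the grasp point (between the pads) lies 19 mm behind it (bot.pinch_z is the distance from the TCP to the grasp point, in m); z points along the fingers, y is the line along which they close (so a half turn about z gives the same grasp; the last joint's range is limited). The gripper opens to 85 mm and grips with 20 to 120 N. Pads are 22 mm wide; open, the fingers measure 114 mm over their backs; the gripper's body (76 mm by 85 mm) begins 54 mm behind the grasp point. The pads swing forward as they close: fully open they stand 13 mm farther back than shut.
Start: joints at [-1.235, 0.521, -0.036, 1.599, 0.021, 1.021, -0.113], TCP at [0.247, 0.574, 0.231] pointing down, gripper open.
Joint ranges: [-2.91, 2.91], [-0.3, 2.13], [-1.5, 1.42], [0.17, 2.43], [-1.26, 4.41], [0.16, 1.93], [-2.52, 2.52]. Speed limits (rad/s): [1.89, 1.89, 2.39, 2.39, 3.01, 3.01, 3.01].

### API

Orientations are given as [roll, pitch, yaw] about the fixed x, y, z axes, in that order (R = Rz(yaw) Ry(pitch) Rx(roll)).
In Python, from workcell import observe, viewer, bot gives the robot as it stands. The module is installed in compiled form; this text tells all that it offers.
- The arm moves only by the tool play_rows, never from a script. Its argument "motion" is a list of rows, each a list of 7 numbers: the shift along the tool's x, y, z in cm, then the turn, a rotation vector about the tool's x, y, z in rad, then the opening, from -1 (shut) to 1 (fully open), so that 0 is half open. A call has exactly 5 rows; each row is the pose to reach, as a shift and turn from the pose commanded when the call began, along the tool's axes at that moment; what a row does not reach only later rows make up. A row lasts 1/10 s, in which the tool goes at most 50 mm and 8.59 degrees, less where a joint would pass 70% of its speed; a pose out of reach is approached as far as the arm can. A call with a gripper value outside its range is refused whole. The fingers move at their own pace and stop on an object; "squeeze" is the grip in N (left out, the last holds). Time passes only in rows, so rows that repeat a pose let the fingers close, or fill a call up. It gives the time, the measured TCP pose, the force, the opening and the grip force at its end, in the units of the state.
- observe(): the state, without advancing time (a new reading comes with each control period).
- viewer.grab_frame(name): name is "scene" or "top"; returns (picture, depth): 420x560x3 uint8, red, green, blue; 420x560 float32, m along the optical axis (not along the pixel's ray), 0 where there is no reading.
- viewer.camera_info(name): a dict with "fx", "fy", "cx", "cy" (pixels), "R" (3x3) and "t" (3): a world point X has camera coordinates R X + t. Camera axes: x right, y down, z forward; pixel columns grow to the right and rows downward; lengths in m; the calibration is good to about 2 mm. A picture is of the moment at which its call begins. camera_info takes no time and is no camera call.
- bot.job_done(): hands the job in; it is judged then, once.
The state is a dict: "clock": time; "qpos": joint angles; "qd": joint speeds; "joint_efforts": joint torques, N m; "position": TCP position; "tool_rot": TCP orientation; "force": force on the tool from outside, world axes, zero at the start; "moment": the same for the moment, N m; "grip_width": finger opening in m; "finger_force": force on a finger pad.
Only numpy, scipy, OpenCV 4.12 (cv2) and the standard library are available. Lean on these libraries where they do the work, as an engineer would, in place of code of your own. Each camera call takes 0.05 s, during which the arm holds its last target. There are 200 camera calls.

## Working session

There is one attempt and no reset: what is moved stays moved. The work goes in short steps, Python scripts to look and compute and a tool call to move; the robot and the scene stay as the last step left them, time stands still between calls to the robot, and variables do not carry over. Pictures are saved under pics/ and viewed, at most 10 in all, crops included, and the job is handed in when it is done.

Besides the shell and the picture viewer there is one more tool, called after "Request:" as a command line: name --pt "numbers of a row" for each row, then --argument value for the rest. play_rows: Moves the arm, as the interface text tells. Its arguments: {"type":"object","properties":{"motion":{"type":"array"},"squeeze":{"type":"number"}},"required":["motion"]}

```bash
mkdir -p pics; python3 - <<'E'
from workcell import observe, viewer, bot
import cv2,numpy as np
s=observe()
for k in s: print(k,np.round(s[k],3))
for n in("top","scene"):
    p,d=viewer.grab_frame(n); cv2.imwrite(f"pics/{n}0.png",p[:,:,::-1]); np.savez(f"{n}0.npz",p=p,d=d)
    c=viewer.camera_info(n); print(n,{k:np.round(v,3).tolist() for k,v in c.items()})
E
```

```text
clock 0.0
qpos [-1.235  0.522 -0.036  1.6    0.021  1.021 -0.113]
qd [ 0.     0.     0.002  0.001 -0.    -0.001 -0.   ]
joint_efforts [-1.0000e-03 -9.2712e+01  1.9790e+00 -3.6993e+01  1.8000e-02  8.0000e-03
 -0.0000e+00]
position [0.247 0.574 0.231]
tool_rot [-3.14   0.     2.736]
force [-0.76  -0.626 -0.671]
moment [-0.014 -0.07   0.056]
finger_force 0.0
grip_width 0.085
top {'fx': 384.509, 'fy': 384.509, 'cx': 284.506, 'cy': 203.868, 'R': [[0.029, -1.0, 0.008], [-0.99, -0.029, -0.137], [0.137, -0.004, -0.99]], 't': [-0.003, 0.643, 0.704]}
scene {'fx': 525.17, 'fy': 525.17, 'cx': 275.233, 'cy': 211.852, 'R': [[0.874, 0.485, -0.015], [0.305, -0.573, -0.76], [-0.377, 0.66, -0.649]], 't': [-0.54, -0.121, 1.332]}
```

View pics/top0.png

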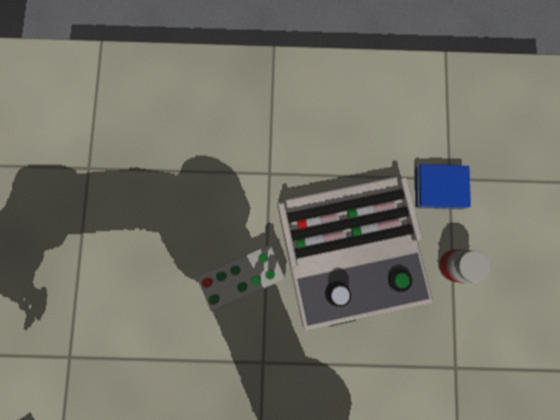

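View pics/scene0.png

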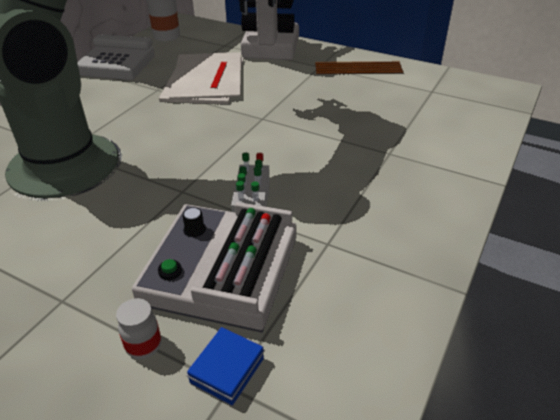

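The top view shows the knob's light cap at about (340,294) and the green button at (401,280). The rack is at (242,278), the jar at (465,266) and the slide box at (443,186). In the scene view the knob cap is at (193,215) and the button at (170,267).

```bash
cat > h.py <<'E'
import numpy as np,cv2
from workcell import viewer
def ray(n,u,v):
    c=viewer.camera_info(n);R=np.array(c["R"]);t=np.array(c["t"])
    return -R.T@t, R.T@np.array([(u-c["cx"])/c["fx"],(v-c["cy"])/c["fy"],1])
def onplane(n,u,v,z):
    o,d=ray(n,u,v); return o+d*(z-o[2])/d[2]
def tri(p1,p2):
    A=[];b=[]
    for n,(u,v) in(("top",p1),("scene",p2)):
        o,d=ray(n,u,v);d=d/np.linalg.norm(d);P=np.eye(3)-np.outer(d,d);A.append(P);b.append(P@o)
    return np.linalg.lstsq(np.vstack(A),np.hstack(b),rcond=None)[0]
def blob(m,u,v,r=22):
    k=np.zeros(m.shape,np.uint8);cv2.circle(k,(u,v),r,1,-1)
    n,l,st,ce=cv2.connectedComponentsWithStats((m&(k>0)).astype(np.uint8))
    i=1+np.argmax(st[1:,4]);return ce[i],st[i]
E
python3 - <<'E'
from h import *
pos={"top":((340,294),(401,280)),"scene":((193,215),(170,267))}
C={}
for n in pos:
    f=np.load(n+"0.npz");p=f["p"].astype(int);d=f["d"]
    g=p.min(2)>105; gr=(p[...,1]-p[...,0]>25)&(p[...,1]-p[...,2]>15)
    (kb,kbs),(sb,sbs)=blob(g,*pos[n][0],14),blob(gr,*pos[n][1])
    C[n]=(kb,sb);print(n,kb,kbs,sb,sbs)
    print(" knob",onplane(n,*kb,.094)," start",[onplane(n,*sb,z).round(4) for z in(.06,.07)])
    c=viewer.camera_info(n)
    for u,v in(kb,sb):
        o,r=ray(n,u,v);print("  depth pt",o+r*d[int(round(v)),int(round(u))])
    # deck mask
for i in(0,1): print("tri",tri(C["top"][i],C["scene"][i]))
f=np.load("top0.npz");p=f["p"].astype(int)
# front edge corners of the mixer from whitish mask via depth heights
d=f["d"];c=viewer.camera_info("top");v,u=np.mgrid[:420,:560]
X=np.stack([(u-c["cx"])/c["fx"]*d,(v-c["cy"])/c["fy"]*d,d],-1)-c["t"];W=X@np.array(c["R"])
m=((W[...,2]>.035)&(d>0)&(u>276)&(u<432)&(v>150)).astype(np.uint8)
cs,_=cv2.findContours(m,0,2);k=max(cs,key=cv2.contourArea);print(cv2.minAreaRect(k),cv2.boxPoints(cv2.minAreaRect(k)))
for q in cv2.boxPoints(cv2.minAreaRect(k)): print(onplane("top",*q,.05).round(3))
for (a,b,name) in((242,278,"rack"),(465,266,"jar"),(443,186,"box")): print(name,W[b,a].round(3))
E
```

```text
top [340.06425703 295.25301205] [332 287  17  18 249] [401.82352941 280.09090909] [395 273  15  15 187]
 knob [ 0.4768357  -0.08613002  0.094     ]  start [array([ 0.5044, -0.2059,  0.06  ]), array([ 0.5049, -0.2028,  0.07  ])]
  depth pt [ 0.47702786 -0.08581067  0.09609459]
  depth pt [ 0.50488239 -0.20320324  0.06884286]
scene [191.7443609 212.7593985] [184 208  16  11 133] [168.32163743 265.29824561] [161 259  15  14 171]
 knob [ 0.47858193 -0.08502406  0.094     ]  start [array([ 0.5017, -0.1973,  0.06  ]), array([ 0.5089, -0.2042,  0.07  ])]
  depth pt [ 0.480007   -0.08663277  0.09579099]
  depth pt [ 0.50959415 -0.20490209  0.07095161]
tri [ 0.47769644 -0.0855294   0.09410078]
tri [ 0.50582092 -0.20290812  0.0673786 ]
((355.97216796875, 251.7427215576172), (133.49478149414062, 135.29737854003906), 78.11134338378906) [[276.0239  200.3634 ]
 [408.4191  172.49074]
 [435.92044 303.12204]
 [303.52524 330.9947 ]]
[0.649 0.033 0.05 ]
[ 0.712 -0.225  0.05 ]
[ 0.463 -0.272  0.05 ]
[ 0.406 -0.026  0.05 ]
rack [0.499 0.092 0.051]
jar [ 0.534 -0.31   0.091]
box [ 0.689 -0.296  0.039]
```

```bash
cat >> h.py <<'E'
from scipy.spatial.transform import Rotation as Ro
KN=np.array([.4777,-.0857]); ST=np.array([.5053,-.2032])
def st():
    from workcell import observe
    s=observe(); p=np.array(s["position"]); R=Ro.from_euler("xyz",s["tool_rot"])
    print("t",round(s["clock"],2),"p",p.round(4),"rpy",np.degrees(s["tool_rot"]).round(2),"F",np.round(s["force"],1),"M",np.round(s["moment"],3),"q7 %.3f tau7 %.3f w %.4f ff %.1f"%(s["qpos"][6],s["joint_efforts"][6],s["grip_width"],s["finger_force"]))
    return s,p,R
def go(xy,z):
    s,p,R=st(); print("tool shift cm",(R.inv().apply(np.r_[xy,z]-p)*100).round(2)); return s
E
echo ok
```

```text
ok
```

Request:
play_rows --pt "-16.5 -18 0 0 0 0.7 1" --pt "-16.5 -18 0 0 0 0.7 1" --pt "-16.5 -18 0 0 0 0.7 1" --pt "-16.5 -18 0 0 0 0.7 1" --pt "-16.5 -18 0 0 0 0.7 1" --squeeze 25

```text
clock: 0.6
position: [0.3276, 0.3412, 0.2312]
tool_rot: [-3.141, 0.0, 2.029]
force: [0.3, -0.3, 1.4]
grip_width: 0.085
finger_force: 0.0
```

```bash
python3 -c "
from h import *
print(go(KN,.23)['qpos'])"
```

```text
t 0.6 p [0.3276 0.3412 0.2312] rpy [-1.7998e+02  1.0000e-02  1.1625e+02] F [ 0.3 -0.3  1.4] M [ 0.057 -0.017 -0.023] q7 -0.409 tau7 -0.682 w 0.0850 ff 0.0
tool shift cm [-44.93  -5.42   0.13]
[-1.06791474  0.28345034  0.16761441  1.99363809 -0.06108767  0.86952587
 -0.40922098]
```

Request:
play_rows --pt "-22.5 -2.7 0 0 0 0.7 1" --pt "-22.5 -2.7 0 0 0 0.7 1" --pt "-22.5 -2.7 0 0 0 0.7 1" --pt "-22.5 -2.7 0 0 0 0.7 1" --pt "-22.5 -2.7 0 0 0 0.7 1"

```text
clock: 1.1
position: [0.4046, 0.1269, 0.2315]
tool_rot: [3.141, 0.0, 1.327]
force: [0.3, 0.0, -0.4]
grip_width: 0.0855
finger_force: 0.0
```

Request:
play_rows --pt "-18.9 12.4 0 0 0 0.7 1" --pt "-18.9 12.4 0 0 0 0.7 1" --pt "-18.9 12.4 0 0 0 0.7 1" --pt "-18.9 12.4 0 0 0 0.7 1" --pt "-18.9 12.4 0 0 0 0.7 1"

```text
clock: 1.6
position: [0.4811, -0.086, 0.2314]
tool_rot: [3.14, 0.0, 0.627]
force: [0.5, 0.5, -0.6]
grip_width: 0.0854
finger_force: 0.0
```

```bash
python3 -c "
from h import *
print(go(KN,.23)['qpos'])"
```

```text
t 1.6 p [ 0.4811 -0.086   0.2314] rpy [1.7993e+02 1.0000e-02 3.5910e+01] F [ 0.5  0.5 -0.6] M [ 0.082  0.01  -0.027] q7 -0.599 tau7 1.368 w 0.0854 ff 0.0
tool shift cm [-0.25 -0.22  0.14]
[-0.44474472  0.36325084  0.64511715  1.97403499 -0.27689569  0.89098035
 -0.59914047]
```

Request:
play_rows --pt "-0.25 -0.22 5 0 0 0.7 1" --pt "-0.25 -0.22 5 0 0 0.7 1" --pt "-0.25 -0.22 5 0 0 0.7 1" --pt "-0.25 -0.22 5 0 0 0.7 1" --pt "-0.25 -0.22 5 0 0 0.7 1"

```text
clock: 2.1
position: [0.4771, -0.0819, 0.1811]
tool_rot: [3.141, 0.001, -0.07]
force: [0.5, 0.3, 0.1]
grip_width: 0.0854
finger_force: 0.0
```

Request:
play_rows --pt "0 0 4 0 0 0.6 1" --pt "0 0 4 0 0 0.6 1" --pt "0 0 4 0 0 0.6 1" --pt "0 0 4 0 0 0.6 1" --pt "0 0 4 0 0 0.6 1"

```text
clock: 2.6
position: [0.4771, -0.0818, 0.1409]
tool_rot: [3.14, 0.0, -0.667]
force: [-0.4, -0.1, -0.2]
grip_width: 0.0851
finger_force: 0.0
```

```bash
python3 -c "
from h import *
print(go(KN,.061)['qpos'])
p,d=viewer.grab_frame('scene');cv2.imwrite('pics/s1.png',cv2.resize(p[120:330,90:370,::-1],None,fx=2,fy=2))
"
```

```text
t 2.6 p [ 0.4771 -0.0818  0.1409] rpy [ 1.7993e+02  1.0000e-02 -3.8200e+01] F [-0.4 -0.1 -0.2] M [0.026 0.001 0.023] q7 -1.501 tau7 -3.531 w 0.0851 ff 0.0
tool shift cm [0.29 0.26 7.99]
[-0.57935673  0.61411647  0.88299359  2.07616276 -0.68954696  0.77324382
 -1.5006767 ]
```

View pics/s1.png

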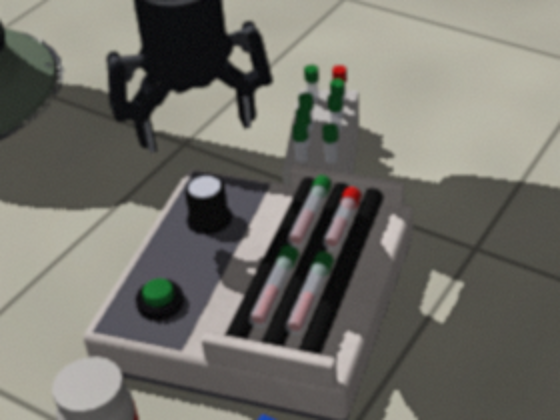

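The crop shows the open gripper directly above the knob, which is at about (205,200) in the crop. The area around it is clear.

Request:
play_rows --pt "0.29 0.26 1 0 0 0 1" --pt "0.29 0.26 2 0 0 0 1" --pt "0.29 0.26 3 0 0 0 1" --pt "0.29 0.26 3 0 0 0 1" --pt "0.29 0.26 3 0 0 0 1"

```text
clock: 3.15
position: [0.4778, -0.086, 0.1111]
tool_rot: [3.141, 0.0, -0.664]
force: [0.3, 0.2, 0.6]
grip_width: 0.0853
finger_force: 0.0
```

```bash
python3 -c "
from h import *
go(KN,.061)
for n in('scene','top'):
    p,d=viewer.grab_frame(n);cv2.imwrite('pics/%s2.png'%n,p[:,:,::-1]);
a=cv2.imread('pics/scene2.png')[130:270,120:260];b=cv2.imread('pics/top2.png')[220:360,270:410]
cv2.imwrite('pics/c2.png',cv2.resize(np.hstack([a,b]),None,fx=2.8,fy=2.8,interpolation=2))
for n in('scene','top'):
    c=viewer.camera_info(n);X=np.array(c['R'])@[*KN,.111]+c['t'];print(n,X[:2]/X[2]*c['fx']+[c['cx'],c['cy']])
"
```

```text
t 3.15 p [ 0.4778 -0.086   0.1111] rpy [ 1.7998e+02  3.0000e-02 -3.8060e+01] F [0.3 0.2 0.6] M [ 0.028  0.029 -0.071] q7 -1.446 tau7 0.130 w 0.0853 ff 0.0
tool shift cm [-0.02 -0.02  5.01]
scene [190.13928622 206.1934684 ]
top [341.3191094  295.70307374]
```

View pics/c2.png

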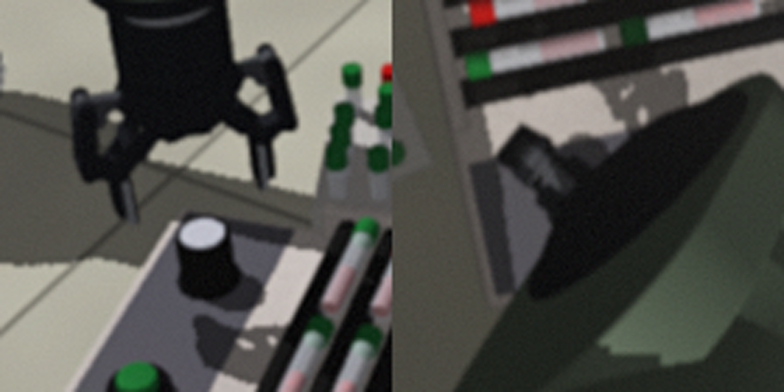

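The fingertips sit at (130,218) and (262,185) in the left crop. Their midpoint matches the predicted axis position above the knob, so I will descend and grip.

Request:
play_rows --pt "0 0 1.5 0 0 0 1" --pt "0 0 3 0 0 0 1" --pt "0 0 4.5 0 0 0 1" --pt "0 0 5 0 0 0 1" --pt "0 0 5 0 0 0 0.5"

```text
clock: 3.75
position: [0.4778, -0.0858, 0.0612]
tool_rot: [3.141, 0.0, -0.664]
force: [0.9, -0.2, -1.1]
grip_width: 0.0733
finger_force: 0.0
```

```bash
python3 -c "
from h import *
go(KN,.061)"
```

```text
t 3.75 p [ 0.4778 -0.0858  0.0612] rpy [ 1.7998e+02  2.0000e-02 -3.8060e+01] F [ 0.9 -0.2 -1.1] M [-0.023  0.016  0.005] q7 -1.368 tau7 0.333 w 0.0733 ff 0.0
tool shift cm [-0.02 -0.    0.02]
```

Request:
play_rows --pt "0 0 0 0 0 0 -1" --pt "0 0 0 0 0 0 -1" --pt "0 0 0 0 0 0 -1" --pt "0 0 0 0 0 0 -1" --pt "0 0 0 0 0 0 -1" --squeeze 27

```text
clock: 4.25
position: [0.478, -0.0862, 0.0621]
tool_rot: [-3.141, -0.001, -0.665]
force: [-4.8, -1.0, 12.3]
grip_width: 0.0374
finger_force: 25.7
```

```bash
python3 -c "
from h import *
go(KN,.061)"
```

```text
t 4.25 p [ 0.478  -0.0862  0.0621] rpy [-1.7999e+02 -4.0000e-02 -3.8080e+01] F [-4.8 -1.  12.3] M [-0.378  0.96   0.018] q7 -1.368 tau7 -0.009 w 0.0374 ff 25.7
tool shift cm [-0.05 -0.02  0.11]
```

```bash
cat > m.py <<'E'
from h import *
from workcell import observe
L=[]
for i in range(4):
    s=observe();L.append([s["moment"][2],s["joint_efforts"][6],np.degrees(s["tool_rot"][2])])
    if i<3: viewer.grab_frame("top")
L=np.array(L);print("t %.2f"%s["clock"],"Mz",L[:,0].round(3),"mean %.3f  yaw %.2f tau7 %.2f q7 %.2f"%(*L.mean(0)[[0,2,1]],s["qpos"][6]),"F",np.round(s["force"],1),"p",np.round(s["position"],4),"w %.4f ff %.1f"%(s["grip_width"],s["finger_force"]))
E
python3 m.py
```

```text
t 4.40 Mz [ 0.018  0.017  0.044 -0.041] mean 0.010  yaw -38.08 tau7 -0.01 q7 -1.37 F [-5.  -2.  12.5] p [ 0.478  -0.0862  0.0621] w 0.0370 ff 25.7
```

Request:
play_rows --pt "0 0 0 0 0 -0.04 -1" --pt "0 0 0 0 0 -0.09 -1" --pt "0 0 0 0 0 -0.09 -1" --pt "0 0 0 0 0 -0.09 -1" --pt "0 0 0 0 0 -0.09 -1"

```text
clock: 4.9
position: [0.478, -0.0862, 0.0621]
tool_rot: [-3.141, -0.001, -0.575]
force: [-5.3, -1.9, 12.7]
grip_width: 0.0375
finger_force: 26.0
```

```bash
python3 m.py
```

```text
t 5.05 Mz [0.131 0.109 0.091 0.13 ] mean 0.115  yaw -32.92 tau7 -0.10 q7 -1.30 F [-5.  -1.3 13.8] p [ 0.478  -0.0862  0.0621] w 0.0370 ff 26.0
```

Request:
play_rows --pt "0 0 0 0 0 -0.04 -1" --pt "0 0 0 0 0 -0.09 -1" --pt "0 0 0 0 0 -0.09 -1" --pt "0 0 0 0 0 -0.09 -1" --pt "0 0 0 0 0 -0.09 -1"

```text
clock: 5.55
position: [0.478, -0.0862, 0.062]
tool_rot: [-3.142, -0.001, -0.484]
force: [-3.5, -1.5, 12.1]
grip_width: 0.0372
finger_force: 26.1
```

```bash
python3 m.py
```

```text
t 5.70 Mz [0.297 0.196 0.19  0.255] mean 0.235  yaw -27.76 tau7 -0.21 q7 -1.23 F [-3.6 -2.  12.5] p [ 0.478  -0.0862  0.0621] w 0.0373 ff 26.1
```

Request:
play_rows --pt "0 0 0 0 0 -0.04 -1" --pt "0 0 0 0 0 -0.09 -1" --pt "0 0 0 0 0 -0.09 -1" --pt "0 0 0 0 0 -0.09 -1" --pt "0 0 0 0 0 -0.09 -1"

```text
clock: 6.2
position: [0.4779, -0.0862, 0.062]
tool_rot: [-3.142, -0.001, -0.395]
force: [-4.8, -1.2, 12.4]
grip_width: 0.0372
finger_force: 26.2
```

```bash
python3 m.py
```

```text
t 6.35 Mz [-0.135 -0.159 -0.169 -0.112] mean -0.144  yaw -22.63 tau7 0.15 q7 -1.17 F [-4.7 -1.2 11.9] p [ 0.478  -0.0862  0.0621] w 0.0373 ff 26.2
```

Request:
play_rows --pt "0 0 0 0 0 -0.04 -1" --pt "0 0 0 0 0 -0.09 -1" --pt "0 0 0 0 0 -0.09 -1" --pt "0 0 0 0 0 -0.09 -1" --pt "0 0 0 0 0 -0.09 -1"

```text
clock: 6.85
position: [0.478, -0.0862, 0.0621]
tool_rot: [3.142, -0.001, -0.305]
force: [-4.5, -2.0, 13.7]
grip_width: 0.0377
finger_force: 26.1
```

```bash
python3 m.py
```

```text
t 7.00 Mz [-0.023 -0.03  -0.03  -0.056] mean -0.035  yaw -17.46 tau7 0.05 q7 -1.10 F [-4.6 -2.7 13.9] p [ 0.478  -0.0862  0.0621] w 0.0375 ff 26.2
```

Request:
play_rows --pt "0 0 0 0 0 -0.1 -1" --pt "0 0 0 0 0 -0.2 -1" --pt "0 0 0 0 0 -0.3 -1" --pt "0 0 0 0 0 -0.4 -1" --pt "0 0 0 0 0 -0.4 -1"

```text
clock: 7.5
position: [0.478, -0.0862, 0.0621]
tool_rot: [3.141, -0.001, 0.099]
force: [-5.0, -1.9, 9.9]
grip_width: 0.0373
finger_force: 26.5
```

```bash
python3 m.py
```

```text
t 7.65 Mz [-0.069 -0.098 -0.044 -0.076] mean -0.072  yaw 5.52 tau7 0.82 q7 -0.82 F [-3.9 -1.8 12.4] p [ 0.478  -0.0863  0.0621] w 0.0377 ff 26.6
```

Request:
play_rows --pt "0 0 0 0 0 -0.1 -1" --pt "0 0 0 0 0 -0.2 -1" --pt "0 0 0 0 0 -0.25 -1" --pt "0 0 0 0 0 -0.25 -1" --pt "0 0 0 0 0 -0.25 -1"

```text
clock: 8.15
position: [0.478, -0.0863, 0.0621]
tool_rot: [3.141, -0.0, 0.346]
force: [-5.5, -2.6, 13.5]
grip_width: 0.0373
finger_force: 26.6
```

```bash
python3 m.py
```

```text
t 8.30 Mz [0.168 0.213 0.187 0.206] mean 0.194  yaw 19.79 tau7 -0.16 q7 -0.64 F [-3.9 -1.8 13. ] p [ 0.4779 -0.0863  0.0621] w 0.0372 ff 26.6
```

Request:
play_rows --pt "0 0 0 0 0 -0.05 -1" --pt "0 0 0 0 0 -0.08 -1" --pt "0 0 0 0 0 -0.08 -1" --pt "0 0 0 0 0 -0.08 -1" --pt "0 0 0 0 0 -0.08 -1"

```text
clock: 8.8
position: [0.4779, -0.0863, 0.0621]
tool_rot: [3.141, -0.0, 0.425]
force: [-3.8, -1.4, 12.8]
grip_width: 0.0373
finger_force: 26.7
```

```bash
python3 m.py
```

```text
t 8.95 Mz [-0.196 -0.216 -0.184 -0.181] mean -0.194  yaw 24.34 tau7 0.20 q7 -0.59 F [-3.6 -3.1 12.9] p [ 0.4779 -0.0863  0.0621] w 0.0372 ff 26.7
```

Request:
play_rows --pt "0 0 0 0 0 -0.1 -1" --pt "0 0 0 0 0 -0.2 -1" --pt "0 0 0 0 0 -0.3 -1" --pt "0 0 0 0 0 -0.4 -1" --pt "0 0 0 0 0 -0.4 -1"

```text
clock: 9.45
position: [0.478, -0.0864, 0.0621]
tool_rot: [3.141, -0.0, 0.829]
force: [-4.0, -2.3, 11.6]
grip_width: 0.0373
finger_force: 26.6
```

```bash
python3 m.py
```

```text
t 9.60 Mz [-0.168 -0.088 -0.066 -0.148] mean -0.118  yaw 47.33 tau7 0.87 q7 -0.31 F [-4.3 -2.8 11.7] p [ 0.478  -0.0864  0.0621] w 0.0373 ff 26.7
```

Request:
play_rows --pt "0 0 0 0 0 -0.1 -1" --pt "0 0 0 0 0 -0.2 -1" --pt "0 0 0 0 0 -0.3 -1" --pt "0 0 0 0 0 -0.4 -1" --pt "0 0 0 0 0 -0.4 -1"

```text
clock: 10.1
position: [0.478, -0.0864, 0.062]
tool_rot: [3.141, 0.0, 1.229]
force: [-3.2, -2.0, 10.7]
grip_width: 0.0374
finger_force: 26.7
```

```bash
python3 m.py
```

```text
t 10.25 Mz [0.114 0.087 0.101 0.095] mean 0.099  yaw 70.27 tau7 0.61 q7 -0.04 F [-3.8 -1.9 12.8] p [ 0.478  -0.0865  0.0621] w 0.0374 ff 26.7
```

Request:
play_rows --pt "0 0 0 0 0 -0.05 -1" --pt "0 0 0 0 0 -0.05 -1" --pt "0 0 0 0 0 -0.05 -1" --pt "0 0 0 0 0 -0.05 -1" --pt "0 0 0 0 0 -0.05 -1"

```text
clock: 10.75
position: [0.478, -0.0864, 0.0621]
tool_rot: [3.141, 0.001, 1.275]
force: [-3.5, -2.2, 12.4]
grip_width: 0.0372
finger_force: 26.7
```

```bash
python3 m.py
```

```text
t 10.90 Mz [-0.13  -0.206 -0.14  -0.202] mean -0.169  yaw 73.05 tau7 0.17 q7 -0.00 F [-3.5 -2.7 11.5] p [ 0.478  -0.0864  0.0621] w 0.0374 ff 26.7
```

Request:
play_rows --pt "0 0 0 0 0 -0.1 -1" --pt "0 0 0 0 0 -0.2 -1" --pt "0 0 0 0 0 -0.3 -1" --pt "0 0 0 0 0 -0.37 -1" --pt "0 0 0 0 0 -0.37 -1"

```text
clock: 11.4
position: [0.478, -0.0865, 0.0621]
tool_rot: [3.141, 0.001, 1.648]
force: [-3.2, -2.5, 11.3]
grip_width: 0.0373
finger_force: 26.7
```

```bash
python3 m.py
```

```text
t 11.55 Mz [0.103 0.105 0.065 0.075] mean 0.087  yaw 94.31 tau7 0.43 q7 0.25 F [-2.5 -3.6 12. ] p [ 0.478  -0.0865  0.0621] w 0.0374 ff 26.7
```

Request:
play_rows --pt "0 0 0 0 0 -0.06 -1" --pt "0 0 0 0 0 -0.06 -1" --pt "0 0 0 0 0 -0.06 -1" --pt "0 0 0 0 0 -0.06 -1" --pt "0 0 0 0 0 -0.06 -1"

```text
clock: 12.05
position: [0.4781, -0.0865, 0.0621]
tool_rot: [3.141, 0.001, 1.705]
force: [-3.4, -2.4, 11.5]
grip_width: 0.0375
finger_force: 26.7
```

```bash
python3 m.py
```

```text
t 12.20 Mz [-0.176 -0.201 -0.214 -0.106] mean -0.174  yaw 97.68 tau7 0.17 q7 0.29 F [-2.9 -2.8 11.2] p [ 0.478  -0.0865  0.0621] w 0.0372 ff 26.7
```

Request:
play_rows --pt "0 0 0 0 0 -0.1 -1" --pt "0 0 0 0 0 -0.2 -1" --pt "0 0 0 0 0 -0.3 -1" --pt "0 0 0 0 0 -0.36 -1" --pt "0 0 0 0 0 -0.36 -1"

```text
clock: 12.7
position: [0.4781, -0.0866, 0.0621]
tool_rot: [3.141, 0.001, 2.067]
force: [-3.0, -1.9, 10.8]
grip_width: 0.0373
finger_force: 26.7
```

```bash
python3 m.py
```

```text
t 12.85 Mz [0.072 0.098 0.116 0.091] mean 0.094  yaw 118.37 tau7 0.38 q7 0.54 F [-3.  -2.1 11.7] p [ 0.4781 -0.0865  0.0621] w 0.0373 ff 26.7
```

Request:
play_rows --pt "0 0 0 0 0 -0.06 -1" --pt "0 0 0 0 0 -0.06 -1" --pt "0 0 0 0 0 -0.06 -1" --pt "0 0 0 0 0 -0.06 -1" --pt "0 0 0 0 0 -0.06 -1"

```text
clock: 13.35
position: [0.4781, -0.0865, 0.0621]
tool_rot: [-3.142, 0.001, 2.125]
force: [-2.6, -2.9, 10.8]
grip_width: 0.0373
finger_force: 26.7
```

```bash
python3 m.py
```

```text
t 13.50 Mz [-0.168 -0.131 -0.157 -0.183] mean -0.160  yaw 121.75 tau7 0.16 q7 0.58 F [-3.  -2.3 10.8] p [ 0.4781 -0.0865  0.0621] w 0.0376 ff 26.7
```

Request:
play_rows --pt "0 0 0 0 0 -0.1 -1" --pt "0 0 0 0 0 -0.2 -1" --pt "0 0 0 0 0 -0.3 -1" --pt "0 0 0 0 0 -0.36 -1" --pt "0 0 0 0 0 -0.36 -1"

```text
clock: 14.0
position: [0.478, -0.0862, 0.0618]
tool_rot: [-3.141, 0.001, 2.486]
force: [-0.8, -0.6, 6.6]
grip_width: 0.0372
finger_force: 27.5
```

```bash
python3 m.py
```

```text
t 14.15 Mz [-0.101 -0.234 -0.133 -0.183] mean -0.163  yaw 142.35 tau7 0.70 q7 0.84 F [-1.6 -0.7  5.8] p [ 0.478  -0.0862  0.0618] w 0.0372 ff 27.5
```

Request:
play_rows --pt "0 0 0 0 0 -0.09 -1" --pt "0 0 0 0 0 -0.09 -1" --pt "0 0 0 0 0 -0.09 -1" --pt "0 0 0 0 0 -0.09 -1" --pt "0 0 0 0 0 -0.09 -1"

```text
clock: 14.65
position: [0.4785, -0.0864, 0.0617]
tool_rot: [-3.141, 0.001, 2.572]
force: [1.0, -5.6, 6.3]
grip_width: 0.0371
finger_force: 27.6
```

```bash
python3 m.py
```

```text
t 14.80 Mz [-0.133 -0.127 -0.159 -0.165] mean -0.146  yaw 147.35 tau7 0.15 q7 0.90 F [ 1.5 -5.5  6.1] p [ 0.4785 -0.0864  0.0617] w 0.0373 ff 27.6
```

Request:
play_rows --pt "0 0 0 0 0 -0.06 -1" --pt "0 0 0 0 0 -0.06 -1" --pt "0 0 0 0 0 -0.06 -1" --pt "0 0 0 0 0 -0.06 -1" --pt "0 0 0 0 0 -0.06 -1"

```text
clock: 15.3
position: [0.4777, -0.0861, 0.0616]
tool_rot: [-3.141, -0.0, 2.631]
force: [-2.0, -3.0, 10.1]
grip_width: 0.0374
finger_force: 28.0
```

```bash
python3 m.py; python3 -c "
from h import *
s,p,R=st(); print(np.round(s['qpos'],2),np.round(s['joint_efforts'],2))
p,d=viewer.grab_frame('scene');cv2.imwrite('pics/s3.png',cv2.resize(p[150:290,110:290,::-1],None,fx=3,fy=3,interpolation=2))"
```

```text
t 15.45 Mz [-0.574 -0.546 -0.55  -0.522] mean -0.548  yaw 150.77 tau7 0.54 q7 0.94 F [-2.8 -2.3  9.1] p [ 0.4778 -0.0861  0.0616] w 0.0373 ff 28.0
t 15.45 p [ 0.4778 -0.0861  0.0616] rpy [-179.97    0.    150.77] F [-2.8 -2.3  9.1] M [-0.611  0.627 -0.522] q7 0.943 tau7 0.543 w 0.0373 ff 28.0
[ 0.17  0.58 -0.16  2.08  0.18  0.49  0.94] [ -1.92 -77.13  -2.15 -19.89   0.11  -0.96   0.54]
```

View pics/s3.png

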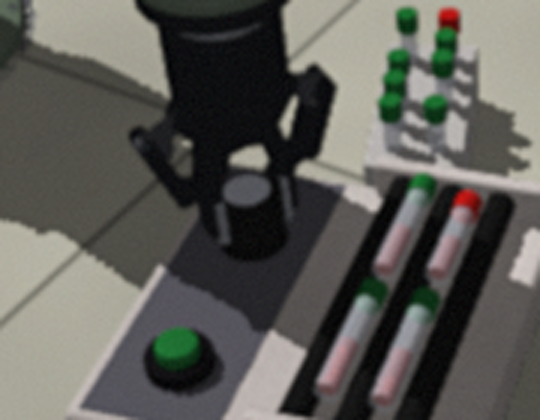

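The picture shows the gripper holding the knob squarely at about (245,210). The sign is now clear: resistance reads negative, and −0.55 N m means the stop. I will back off at once.

Request:
play_rows --pt "0 0 0 0 0 0.07 -1" --pt "0 0 0 0 0 0.07 -1" --pt "0 0 0 0 0 0.07 -1" --pt "0 0 0 0 0 0.07 -1" --pt "0 0 0 0 0 0.07 -1"

```text
clock: 16.0
position: [0.4778, -0.0861, 0.0616]
tool_rot: [-3.141, 0.0, 2.562]
force: [-2.2, -2.5, 10.0]
grip_width: 0.0376
finger_force: 27.9
```

```bash
python3 m.py
```

```text
t 16.15 Mz [-0.019 -0.019  0.021  0.017] mean -0.000  yaw 146.80 tau7 0.00 q7 0.89 F [-2.3 -3.3  9.4] p [ 0.4778 -0.0861  0.0616] w 0.0373 ff 27.9
```

Request:
play_rows --pt "0 0 0 0 0 0.05 -1" --pt "0 0 0 0 0 0.05 -1" --pt "0 0 0 0 0 0.05 -1" --pt "0 0 0 0 0 0.05 -1" --pt "0 0 0 0 0 0.05 -1"

```text
clock: 16.65
position: [0.4778, -0.0861, 0.0616]
tool_rot: [-3.141, 0.0, 2.512]
force: [-2.2, -4.4, 9.7]
grip_width: 0.0371
finger_force: 27.9
```

```bash
python3 m.py
```

```text
t 16.80 Mz [0.199 0.186 0.173 0.173] mean 0.183  yaw 143.95 tau7 -0.17 q7 0.86 F [-2.7 -2.4  9.7] p [ 0.4778 -0.0861  0.0616] w 0.0374 ff 27.9
```

Request:
play_rows --pt "0 0 0 0 0 0.1 -1" --pt "0 0 0 0 0 0.2 -1" --pt "0 0 0 0 0 0.25 -1" --pt "0 0 0 0 0 0.25 -1" --pt "0 0 0 0 0 0.25 -1"

```text
clock: 17.3
position: [0.4779, -0.086, 0.0616]
tool_rot: [-3.141, 0.0, 2.262]
force: [-1.9, -2.0, 8.6]
grip_width: 0.0374
finger_force: 27.9
```

```bash
python3 m.py
```

```text
t 17.45 Mz [-0.131 -0.118 -0.111 -0.125] mean -0.121  yaw 129.61 tau7 0.07 q7 0.68 F [-3.1 -2.3  9.3] p [ 0.4779 -0.086   0.0616] w 0.0373 ff 27.9
```

Request:
play_rows --pt "0 0 0 0 0 0.06 -1" --pt "0 0 0 0 0 0.06 -1" --pt "0 0 0 0 0 0.06 -1" --pt "0 0 0 0 0 0.06 -1" --pt "0 0 0 0 0 0.06 -1"

```text
clock: 17.95
position: [0.4778, -0.086, 0.0616]
tool_rot: [-3.141, 0.0, 2.202]
force: [-1.9, -1.9, 9.6]
grip_width: 0.0377
finger_force: 27.9
```

```bash
python3 m.py
```

```text
t 18.10 Mz [-0.125 -0.191 -0.235 -0.188] mean -0.185  yaw 126.17 tau7 0.18 q7 0.64 F [-2.8 -2.1  9.1] p [ 0.4779 -0.086   0.0616] w 0.0375 ff 27.9
```

Request:
play_rows --pt "0 0 0 0 0 0.06 -1" --pt "0 0 0 0 0 0.06 -1" --pt "0 0 0 0 0 0.06 -1" --pt "0 0 0 0 0 0.06 -1" --pt "0 0 0 0 0 0.06 -1"

```text
clock: 18.6
position: [0.4779, -0.086, 0.0616]
tool_rot: [-3.141, 0.0, 2.142]
force: [-1.2, -2.2, 9.6]
grip_width: 0.0373
finger_force: 27.9
```

```bash
python3 m.py
```

```text
t 18.75 Mz [ 0.014  0.005 -0.003 -0.02 ] mean -0.001  yaw 122.74 tau7 0.01 q7 0.60 F [-2.7 -2.5  9.3] p [ 0.4779 -0.086   0.0617] w 0.0372 ff 27.9
```

Request:
play_rows --pt "0 0 0 0 0 0.06 -1" --pt "0 0 0 0 0 0.06 -1" --pt "0 0 0 0 0 0.06 -1" --pt "0 0 0 0 0 0.06 -1" --pt "0 0 0 0 0 0.06 -1"

```text
clock: 19.25
position: [0.4779, -0.086, 0.0616]
tool_rot: [-3.141, 0.0, 2.082]
force: [-2.0, -2.3, 8.0]
grip_width: 0.0371
finger_force: 27.9
```

```bash
python3 m.py
```

```text
t 19.40 Mz [0.183 0.192 0.157 0.149] mean 0.170  yaw 119.32 tau7 -0.15 q7 0.55 F [-1.4 -2.2  9.3] p [ 0.4779 -0.086   0.0616] w 0.0372 ff 27.9
```

Request:
play_rows --pt "0 0 0 0 0 0.1 -1" --pt "0 0 0 0 0 0.2 -1" --pt "0 0 0 0 0 0.3 -1" --pt "0 0 0 0 0 0.36 -1" --pt "0 0 0 0 0 0.36 -1"

```text
clock: 19.9
position: [0.478, -0.0859, 0.0616]
tool_rot: [3.141, 0.001, 1.72]
force: [-1.6, -2.6, 9.4]
grip_width: 0.0372
finger_force: 27.8
```

```bash
python3 m.py
```

```text
t 20.05 Mz [ 0.037 -0.013  0.008 -0.048] mean -0.004  yaw 98.64 tau7 -0.46 q7 0.30 F [-2.  -2.1  8.1] p [ 0.478  -0.0859  0.0617] w 0.0372 ff 27.8
```

Request:
play_rows --pt "0 0 0 0 0 0.1 -1" --pt "0 0 0 0 0 0.2 -1" --pt "0 0 0 0 0 0.3 -1" --pt "0 0 0 0 0 0.36 -1" --pt "0 0 0 0 0 0.36 -1"

```text
clock: 20.55
position: [0.4782, -0.0859, 0.0616]
tool_rot: [3.141, 0.0, 1.36]
force: [-1.0, -2.2, 7.4]
grip_width: 0.0371
finger_force: 27.8
```

```bash
python3 m.py
```

```text
t 20.70 Mz [-0.171 -0.145 -0.235 -0.243] mean -0.198  yaw 78.00 tau7 -0.29 q7 0.06 F [ 0.  -2.   7.8] p [ 0.4782 -0.0859  0.0617] w 0.0375 ff 27.8
```

Request:
play_rows --pt "0 0 0 0 0 0.06 -1" --pt "0 0 0 0 0 0.06 -1" --pt "0 0 0 0 0 0.06 -1" --pt "0 0 0 0 0 0.06 -1" --pt "0 0 0 0 0 0.06 -1"

```text
clock: 21.2
position: [0.4782, -0.0859, 0.0617]
tool_rot: [3.141, 0.0, 1.302]
force: [-0.5, -2.0, 7.8]
grip_width: 0.0373
finger_force: 27.7
```

```bash
python3 m.py
```

```text
t 21.35 Mz [ 0.049  0.003 -0.027  0.025] mean 0.012  yaw 74.62 tau7 -0.00 q7 0.02 F [-0.6 -2.4  6.3] p [ 0.4782 -0.0859  0.0616] w 0.0373 ff 27.7
```

Request:
play_rows --pt "0 0 0 0 0 0.1 -1" --pt "0 0 0 0 0 0.2 -1" --pt "0 0 0 0 0 0.3 -1" --pt "0 0 0 0 0 0.36 -1" --pt "0 0 0 0 0 0.36 -1"

```text
clock: 21.85
position: [0.4783, -0.086, 0.0617]
tool_rot: [3.14, -0.0, 0.94]
force: [-1.1, -3.0, 6.4]
grip_width: 0.0372
finger_force: 27.7
```

```bash
python3 m.py
```

```text
t 22.00 Mz [-0.199 -0.157 -0.192 -0.202] mean -0.187  yaw 53.93 tau7 -0.29 q7 -0.23 F [-0.2 -3.2  5.8] p [ 0.4783 -0.086   0.0617] w 0.0378 ff 27.7
```

Request:
play_rows --pt "0 0 0 0 0 0.06 -1" --pt "0 0 0 0 0 0.06 -1" --pt "0 0 0 0 0 0.06 -1" --pt "0 0 0 0 0 0.06 -1" --pt "0 0 0 0 0 0.06 -1"

```text
clock: 22.5
position: [0.4783, -0.086, 0.0617]
tool_rot: [3.14, -0.0, 0.882]
force: [0.3, -2.4, 6.0]
grip_width: 0.0372
finger_force: 27.6
```

```bash
python3 m.py
```

```text
t 22.65 Mz [-0.012  0.012  0.012  0.015] mean 0.007  yaw 50.55 tau7 -0.00 q7 -0.27 F [-0.8 -3.1  6.2] p [ 0.4783 -0.086   0.0617] w 0.0375 ff 27.6
```

Each of the four detents was clear, and the knob now rests in the fourth. I will release it and lift straight up.

Request:
play_rows --pt "0 0 0 0 0 0 1" --pt "0 0 0 0 0 0 1" --pt "0 0 0 0 0 0 1" --pt "0 0 0 0 0 0 1" --pt "0 0 0 0 0 0 1"

```text
clock: 23.15
position: [0.4779, -0.0857, 0.0613]
tool_rot: [-3.142, 0.0, 0.886]
force: [-0.0, 0.1, 1.0]
grip_width: 0.0853
finger_force: 0.0
```

Request:
play_rows --pt "0 0 -2 0 0 0 1" --pt "0 0 -4 0 0 0 1" --pt "0 0 -6 0 0 0 1" --pt "0 0 -7 0 0 0 1" --pt "0 0 -7 0 0 0 1"

```text
clock: 23.65
position: [0.4785, -0.0857, 0.1321]
tool_rot: [3.14, -0.001, 0.886]
force: [0.2, -0.1, -1.4]
grip_width: 0.0853
finger_force: 0.0
```

```bash
python3 -c "
from h import *
go(ST,.10)"
```

```text
t 23.65 p [ 0.4785 -0.0857  0.1321] rpy [ 1.7992e+02 -7.0000e-02  5.0750e+01] F [ 0.2 -0.1 -1.4] M [-0.014  0.038 -0.017] q7 -0.332 tau7 -0.342 w 0.0853 ff 0.0
tool shift cm [-7.41  9.5   3.21]
```

Request:
play_rows --pt "-2.5 3.2 0 0 0 0 -1" --pt "-5 6.4 0 0 0 0 -1" --pt "-7.4 9.5 0 0 0 0 -1" --pt "-7.4 9.5 0 0 0 0 -1" --pt "-7.4 9.5 0 0 0 0 -1"

```text
clock: 24.15
position: [0.504, -0.2038, 0.1301]
tool_rot: [-3.14, 0.001, 0.884]
force: [0.1, 1.4, 0.0]
grip_width: 0.0123
finger_force: 0.0
```

Request:
play_rows --pt "0 0 2 0 0 0 -1" --pt "0 0 4 0 0 0 -1" --pt "0 0 4 0 0 0 -1" --pt "0 0 4 0 0 0 -1" --pt "0 0 4 0 0 0 -1"

```text
clock: 24.65
position: [0.5051, -0.2029, 0.092]
tool_rot: [3.141, -0.0, 0.886]
force: [0.5, -0.1, 0.6]
grip_width: 0.0
finger_force: 0.0
```

```bash
python3 -c "
from h import *
go(ST,.067)
p,d=viewer.grab_frame('scene');cv2.imwrite('pics/s4.png',cv2.resize(p[170:310,110:290,::-1],None,fx=3,fy=3,interpolation=2))"
```

```text
t 24.65 p [ 0.5051 -0.2029  0.092 ] rpy [ 1.7996e+02 -2.0000e-02  5.0780e+01] F [ 0.5 -0.1  0.6] M [-0.026  0.013  0.025] q7 -0.097 tau7 -0.006 w 0.0000 ff 0.0
tool shift cm [-0.01  0.04  2.5 ]
```

View pics/s4.png

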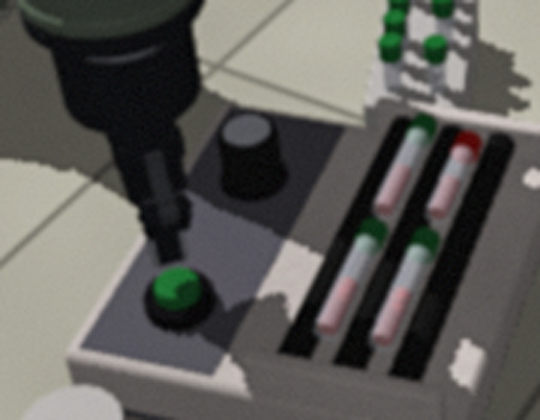

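The shut fingertips, at (170,258) in the crop, hang just above the green button, which is at (178,285). I will press in stages and watch the force.

Request:
play_rows --pt "0 0 1.5 0 0 0 -1" --pt "0 0 2.2 0 0 0 -1" --pt "0 0 2.6 0 0 0 -1" --pt "0 0 2.7 0 0 0 -1" --pt "0 0 2.7 0 0 0 -1"

```text
clock: 25.2
position: [0.5051, -0.203, 0.0657]
tool_rot: [3.141, -0.001, 0.886]
force: [-6.4, 4.8, 25.3]
grip_width: 0.0001
finger_force: 12.7
```

Request:
play_rows --pt "0 0 0.1 0 0 0 -1" --pt "0 0 0.2 0 0 0 -1" --pt "0 0 0.2 0 0 0 -1" --pt "0 0 0.2 0 0 0 -1" --pt "0 0 0.2 0 0 0 -1"

```text
clock: 25.7
position: [0.5053, -0.2031, 0.0652]
tool_rot: [3.14, -0.002, 0.885]
force: [-14.0, 8.2, 58.6]
grip_width: -0.0003
finger_force: 29.4
```

```bash
python3 -c "
from h import *
def meas(p,d,n):
    p=p.astype(int);c=viewer.camera_info(n);v,u=np.mgrid[:420,:560]
    W=(np.stack([(u-c['cx'])/c['fx']*d,(v-c['cy'])/c['fy']*d,d],-1)-c['t'])@np.array(c['R'])
    m=(p[...,1]-p[...,0]>25)&(p[...,1]-p[...,2]>15)&(np.hypot(W[...,0]-ST[0],W[...,1]-ST[1])<.03)
    print(n,m.sum(),np.percentile(W[m][:,2],[10,50,90]).round(4),W[m].mean(0).round(4)) if m.any() else print(n,0)
    k=(np.hypot(W[...,0]-ST[0],W[...,1]-ST[1])<.03)&~m&(W[...,2]<.075); print('  ring',np.percentile(W[k][:,2],[10,50,90]).round(4))
for n in('scene','top'):
    f=np.load(n+'0.npz');meas(f['p'],f['d'],n)
    p,d=viewer.grab_frame(n);meas(p,d,n)
    if n=='scene':cv2.imwrite('pics/s5.png',cv2.resize(p[230:300,130:210,::-1],None,fx=6,fy=6,interpolation=2))
st()"
```

```text
scene 170 [0.0652 0.0714 0.0736] [ 0.5093 -0.2045  0.0704]
  ring [0.0499 0.0538 0.0628]
scene 53 [0.0621 0.0648 0.0664] [ 0.5122 -0.2087  0.0644]
  ring [0.0498 0.0551 0.0638]
top 186 [0.07   0.0722 0.074 ] [ 0.505  -0.2024  0.0717]
  ring [0.0501 0.0528 0.0636]
top 12 [0.0645 0.0663 0.0727] [ 0.5028 -0.1909  0.0675]
  ring [0.0503 0.0542 0.0643]
t 25.8 p [ 0.5053 -0.2031  0.0651] rpy [ 1.7994e+02 -1.2000e-01  5.0730e+01] F [-13.5   8.   59.7] M [1.975 3.126 0.   ] q7 -0.077 tau7 -0.007 w 0.0001 ff 29.4
```

View pics/s5.png

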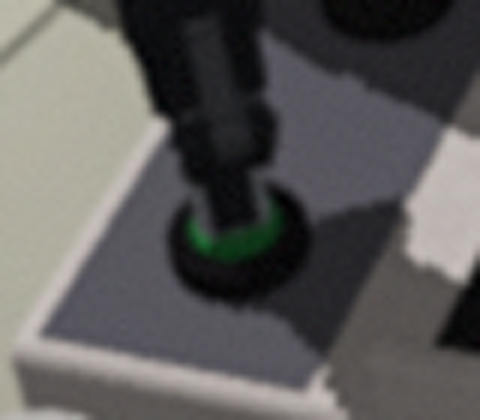

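Request:
play_rows --pt "0 0 -0.2 0 0 0 -1" --pt "0 0 -0.2 0 0 0 -1" --pt "0 0 -0.2 0 0 0 -1" --pt "0 0 -0.2 0 0 0 -1" --pt "0 0 -0.2 0 0 0 -1"

```text
clock: 26.3
position: [0.5051, -0.2031, 0.0657]
tool_rot: [3.141, -0.001, 0.886]
force: [-5.2, 4.1, 25.7]
grip_width: 0.0003
finger_force: 12.6
```

The picture shows the fingertips on the button, with green still visible at about (235,235). Its top has dropped from 72 mm to about 65 mm, so it is fully down. I will let it go and lift clear.

Request:
play_rows --pt "0 0 -1 0 0 0 -1" --pt "0 0 -3 0 0 0 -1" --pt "0 0 -6 0 0 0 -1" --pt "0 0 -9 0 0 0 -1" --pt "0 0 -9 0 0 0 -1"

```text
clock: 26.8
position: [0.5062, -0.2039, 0.158]
tool_rot: [3.137, -0.002, 0.885]
force: [0.4, -0.5, -0.2]
grip_width: -0.0003
finger_force: 0.0
```

```bash
python3 -c "
from h import *
st();p,d=viewer.grab_frame('scene');cv2.imwrite('pics/s6.png',p[:,:,::-1])"
```

```text
t 26.8 p [ 0.5062 -0.2039  0.158 ] rpy [ 1.7973e+02 -1.3000e-01  5.0730e+01] F [ 0.4 -0.5 -0.2] M [0.015 0.017 0.024] q7 -0.139 tau7 -0.512 w -0.0003 ff 0.0
```

View pics/s6.png

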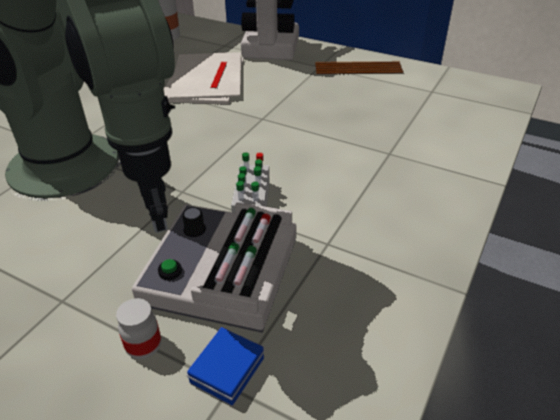

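The button at (170,267) is up again and the gripper is clear. The rack, jar and slide box are where they were.

```bash
python3 -c "
from workcell import bot
print(bot.job_done())"
```

```text
the job is handed in; nothing more can be done
None
```

The knob was turned to its anticlockwise stop, set four clicks clockwise and released, then the start button was pressed fully down and let go, and the job is handed in; at the stop the twist measured about 0.55 N m, right at the strain limit, and was probably higher for a moment when the grip slipped there.

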